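Load a tape roll on the bench stand and push its axle home

ROBOT

A 6-joint arm with a two-finger parallel gripper is mounted at the origin on a cart in front of the work surface, level with it; the furniture and walls round the work are solid. World frame = base frame: x ahead of the robot, y to its left, z up, the work surface at z = 0. Lengths are in mm, angles in rad, forces in N, time in s.
With the tool pointing down it reaches from about 300 to 750 mm from the base axis. Payload 8.5 kg.
Tool frame: the origin (TCP) lies midway between the tips of the shut fingers; the grasp point (between the pads) lies 19 mm behind it; z points along the fingers, y is the direction in which the jaws open and shut (so a half turn about z gives the same grasp; the last joint's range is limited). The gripper opens to 88 mm and grips with 3 to 60 N. Pads are 18 mm wide; open, the fingers measure 123 mm over their backs; the gripper's body (75 mm by 187 mm) begins 45 mm behind the grasp point.
Start: joints at [0.94, 0.381, 1.297, -0, 1.464, -0.215], TCP at [222.147, 503.122, 238.748] pointing down, gripper open.
Joint ranges: [-3.11, 3.11], [-0.89, 2.33], [0.22, 2.48], [-1.42, 4.56], [0.17, 2.85], [-2.88, 2.88]. Speed limits (rad/s): [2.39, 2.39, 3.14, 3.14, 3.14, 3.14].

INTERFACE

Orientations are given as a 3x3 rotation matrix whose columns are the frame's x, y, z axes.
In Python, from rig import ctrl gives the robot as it stands.
- The arm moves only by the shell command python3 -m handwheel 'ROWS'. ROWS is text: rows parted by semicolons, each of 7 numbers parted by spaces: the shift along the tool's x, y, z in m, then the turn, a rotation vector about the tool's x, y, z in degrees, then the opening in per cent of the stroke, from 0 (shut) to 100 (fully open). In form: tx ty tz ax ay az grip; .... A call has 1 to 20 rows; each row shifts and turns the pose as measured when the row begins, along the tool's axes as they then stand; what a row does not reach is not made up. A row lasts 1/8 s, in which the tool goes at most 62.5 mm and 10.7 degrees, less where a joint would pass 70% of its speed; a pose out of reach is approached as far as the arm can. A call with a gripper value outside its range is refused whole. The fingers move at their own pace and stop on an object; the grip force is fixed at half the most. Time passes only in rows, so rows that do not move let the fingers close. It gives the time, the measured TCP pose, the force and the opening at its end, in the units of the state.
- ctrl.read_state(): the state, without advancing time (a new reading comes with each control period).
- ctrl.grab_frame(name): name is "scene" or "top" or "wrist"; returns a dict with "color" (400x640x3 uint8, red, green, blue), "fx", "fy", "cx", "cy" (pixels), "k1" (the pictures are not rectified: a ray, as slopes to the right and down, at radius r is drawn at 1 + k1 r^2 times it, then the intrinsics apply), "R" (3x3) and "t" (3): a world point X has camera coordinates R X + t; the wrist camera has in their place "mount" (4x4, takes a point from camera to tool coordinates, whose origin is the TCP and whose axes are the flange's). Camera axes: x right, y down, z forward; pixel columns grow to the right and rows downward; lengths in mm; the calibration is good to about 2 mm. A picture is of the moment at which its call begins: read the wrist's pose just before it. There is no depth.
- ctrl.job_done(): hands the job in, once; it reports no verdict.
Trained networks look in a picture, given as the dict that the camera call returned (one of the last four; its "shot" number tells which), for a name from the list of things; names that differ only in an ending like _2 or _b are one class to them, and where a whole thing is asked for, a point or a joint stands for the part that bears it (a point fixed in the world has none). Each returns a list of dicts, best first, with "confidence" (0 to 1); they miss things now and then, are a little off and sometimes report something else, mostly with a low value. They report only what shows in the picture. A call takes as long as a camera call. They do not tell look-alikes from the thing itself.
- ctrl.look_for(picture, name): "extent" ([left, top, width, height] in pixels, round what is visible of it).
- ctrl.silhouettes(picture, name): "mask" (400x640 bool, what is visible of it) and "extent" ([left, top, width, height] in pixels, round what is visible of it).
- ctrl.landmark_of(picture, name): "location" ([column, row] in pixels: a listed point, or the origin of a listed thing).
The state is a dict: "t": time; "joint_pos": joint angles; "dq": joint speeds; "tau": joint torques, N m; "ee_pos": TCP position; "tcp_rot": TCP orientation; "wrist_force": force on the tool from outside, world axes, zero at the start; "wrist_torque": the same for the moment, N m; "gripper_width": opening from 0.0 (shut) to 1.0 (fully open).
Only numpy, scipy, OpenCV 4.12 (cv2) and the standard library are available. Lean on these libraries where they do the work, as an engineer would, in place of code of your own. Each camera call takes 0.05 s, during which the arm holds its last target.

TASK

Load the tape stand: first roll the tape roll along its lane, up the thin ramp, until it sits between the two upright cheeks against the back stop. Then slide the axle along its bed so that its rod goes through the hole in the first cheek, through the roll and through the hole in the second cheek, until its black block is fully home against the first cheek. Leave both there and do not disturb the jug, the brush or the snips.

Things in the scene. Friction and masses are not known exactly. Their poses are not given: they have to be found in the camera images.
- stand: Grey and aluminium tape stand, L-shaped from above, fixed to the bench (place and yaw vary). Origin: on the bench, midway between its two upright cheeks, below the line of their holes; z up, x the way the axle is pushed in, y along the roll lane to its open end (y -64 to 181 mm). Cheeks: 8 mm plates, y -35 to 35 mm, 80 mm high, outer faces at x = -36 and 36 mm, 56 mm between.
- first_hole (a point): Centre of the 20 mm hole in the first cheek, on its outer face: stand x = -36, y = 0, z = 55 mm. Axes as the stand's.
- second_hole (a point): Centre of the 20 mm hole in the second cheek, on its outer face: stand x = 36, y = 0, z = 55 mm. Axes as the stand's.
- back_stop (a point): Face of the back stop (plate, 66 mm high) that ends the roll lane: stand x = 0, y = -49.5, z = 55 mm. The lane floor is at z = 6 mm, between fences 54 mm apart and 24 mm high (outside the cheeks). A thin rubber ramp rises from y = 58 mm to a 1.5 mm ledge at y = 14 mm, which keeps the seated roll in; a 6 mm lip crosses it at y = 176 mm.
- bed_end (a point): Outer, open end of the axle bed: stand x = -250, y = 0, z = 30 mm (the bed's top). The bed runs from here to the first cheek, 64 mm wide, with two guide rails 48 mm apart whose tops are at z = 42 mm; the block slides between them.
- axle: The axle: black block 60 x 44 x 50 mm (x, y, z) with a steel rod, 14 mm in diameter and 95 mm long, standing out of its front (+x) face, its last 15 mm tapered to 7 mm. 0.18 kg more or less, loose, lying on the bed between the rails, x pointing to the cheeks. Origin: centre of the block's underside; rod axis at z = 25 mm. It slides along the bed with a few newtons.
- axle_tip (a point): Tip of the axle's rod; its x axis points along the rod. At stand x = 59 mm, y = 0, z = 55 mm when fully home.
- block_rear (a point): Centre of the axle block's rear face (44 mm wide, 50 mm high), the face to push on.
- roll: The tan tape roll, a ring 98 mm in outer diameter, 48 mm wide, 0.14 kg more or less, loose, standing on its edge in the lane with its axis along the stand's x. The usable bore is about 50 mm. Origin: on its axis, in one end face; its z is the axis; it turns about this as it rolls.
- roll_center (a point): Centre of the tape roll (on its axis, mid-width). Starts at stand y = 64 to 106 mm, z = 55 mm; seated against the back stop it is at about stand x = 0, y = 0, z = 55 mm.
- measuring_jug: White jug, 114 x 154 x 121 mm, standing to the left; leave alone. Origin at its underside.
- bench_brush: Wooden bench brush, 28 x 190 x 38 mm, lying to the right; leave alone. Origin at the centre of its underside.
- snips: Orange-handled snips, 34 x 159 x 13 mm, lying to the right, farther back; leave alone. Origin at the centre of the underside.
Things that resemble listed ones, but are neither listed nor needed, are in the scene too. Of the things that look like the roll, the largest one is meant.

How it is judged (in metres and radians):
On the way, in this order (a step that is already met when the one before it is completed fails the run):
1. the roll sits between the cheeks against the back stop while the axle is still outside (y of roll_center in the frame of stand between -0.012 and 0.012 m and x of roll_center in the frame of stand between -0.012 and 0.012 m and z of roll_center in the frame of stand below 0.065 m and x of axle_tip in the frame of stand below -0.03 m), for 0.2 s.
2. the axle is through both holes and the roll, its block home against the first cheek (y of roll_center in the frame of stand between -0.012 and 0.012 m and x of roll_center in the frame of stand between -0.012 and 0.012 m and z of each of roll_center, axle_tip in the frame of stand below 0.065 m and x of axle_tip in the frame of stand above 0.053 m and y of axle_tip in the frame of stand between -0.006 and 0.006 m and z of axle_tip in the frame of stand above 0.045 m and angle between the x axis of axle and the x axis of stand, either way round below 0.1 rad), for 0.2 s.
At the end, for the whole second after the job is handed in: The roll's centre is within 12 mm of the stand's origin along x and y; the axle's rod is through both holes and the roll, its block within 6 mm of the first cheek; both are at rest (all of step 2 and linear speed of each of roll, axle below 0.02 m/s); the robot touches nothing.
It fails at once if the measuring jug was moved more than 30 mm (distance of measuring_jug from where it was at the start of the episode above 0.03 m).
It fails at once if the bench brush was moved more than 30 mm (distance of bench_brush from where it was at the start of the episode above 0.03 m).
It fails at once if the snips was moved more than 30 mm (distance of snips from where it was at the start of the episode above 0.03 m).
It also fails if it takes over 54 s, if anything falls off the work surface, if the arm or the gripper's body presses on something with over 40 N, if the wrist force passes 120 N, or if a joint passes its speed limit or range.

## Working session

There is one attempt and no reset: what is moved stays moved. The work goes in short steps, Python scripts to look and compute and a shell command to move; the robot and the scene stay as the last step left them, time stands still between calls to the robot, and variables do not carry over. Pictures are saved under pics/ and viewed, and the job is handed in when it is done.

```bash
ls; mkdir -p pics; python3 - <<'E'
from rig import ctrl
import cv2
s=ctrl.read_state(); print(s['t'],s['ee_pos'],s['tcp_rot'],s['gripper_width'])
for n in('scene','top'):
    f=ctrl.grab_frame(n); cv2.imwrite(f'pics/{n}0.png',f['color'][:,:,::-1])
    print(n,f['fx'],f['cx'],f['cy'],f['k1'],f['R'],f['t'])
    for o in('roll_center','first_hole','second_hole','back_stop','bed_end','axle_tip','block_rear','stand'):
        print(o,[(d['location'],round(d['confidence'],2)) for d in ctrl.landmark_of(f,o)])
E
```

```text
pics
0.0 [221.9857977  502.91338647 238.15427831] [[-9.14804035e-01  4.03897102e-01 -8.42383307e-04]
 [ 4.03897861e-01  9.14803378e-01 -1.13939045e-03]
 [ 3.10418592e-04 -1.38255580e-03 -9.99998996e-01]] 1.0004549256117263
scene 497.9938631533301 310.94774937957146 199.63486749293423 -0.029919112554135888 [[ 0.74580418 -0.66615414 -0.00384461]
 [-0.43764746 -0.48560826 -0.75673596]
 [ 0.50223583  0.56605943 -0.65370934]] [-435.45395811  316.57044675 1274.02677137]
roll_center [([296.2, 201.2], 0.86), ([267.2, 200.2], 0.73), ([311.3, 247.5], 0.63), ([313.1, 206.7], 0.41), ([324.7, 202.2], 0.33)]
first_hole [([320.1, 197.1], 0.84)]
second_hole [([305.9, 184.4], 0.92)]
back_stop [([297.2, 201.7], 0.72), ([324.0, 187.2], 0.64)]
bed_end [([367.7, 240.1], 0.79)]
axle_tip [([321.3, 200.7], 0.76)]
block_rear [([355.7, 225.8], 0.97)]
stand [([311.9, 205.9], 0.64)]
top 392.8162317988753 319.5154013360538 196.41306856095596 0.0037302052092937853 [[-0.02734913 -0.99935926  0.02308871]
 [-0.99555961  0.0251494  -0.0907115 ]
 [ 0.09007271 -0.02546707 -0.99560953]] [ -13.35848011  596.5546064  1229.5388465 ]
roll_center [([298.1, 187.6], 0.73), ([340.6, 226.4], 0.68), ([294.7, 212.7], 0.66), ([259.3, 219.4], 0.47), ([449.6, 218.0], 0.38)]
first_hole [([311.7, 186.7], 0.81)]
second_hole [([284.8, 187.6], 0.71), ([310.5, 185.2], 0.17)]
back_stop [([309.5, 185.2], 0.54)]
bed_end [([373.8, 184.3], 0.59)]
axle_tip [([308.0, 185.7], 0.97)]
block_rear [([360.4, 183.0], 0.89)]
stand [([295.4, 187.5], 0.81)]
```

```bash
python3 - <<'E'
import cv2
for n,(x,y,w,h) in(('scene',(230,150,170,127)),('top',(230,140,170,127))):
    i=cv2.imread(f'pics/{n}0.png')[y:y+h,x:x+w]; cv2.imwrite(f'pics/{n}0c.png',cv2.resize(i,None,fx=4.7,fy=4.7,interpolation=cv2.INTER_CUBIC))
E
```

```text
(no output)
```

View pics/scene0.png

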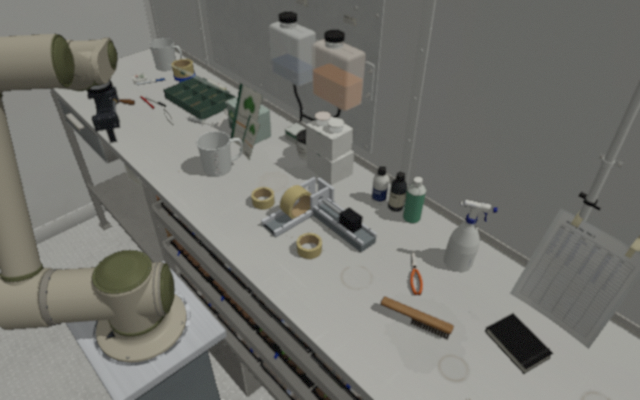

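View pics/top0.png

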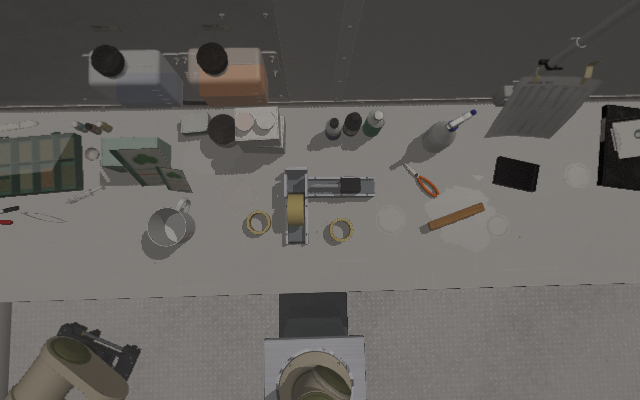

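View pics/scene0c.png

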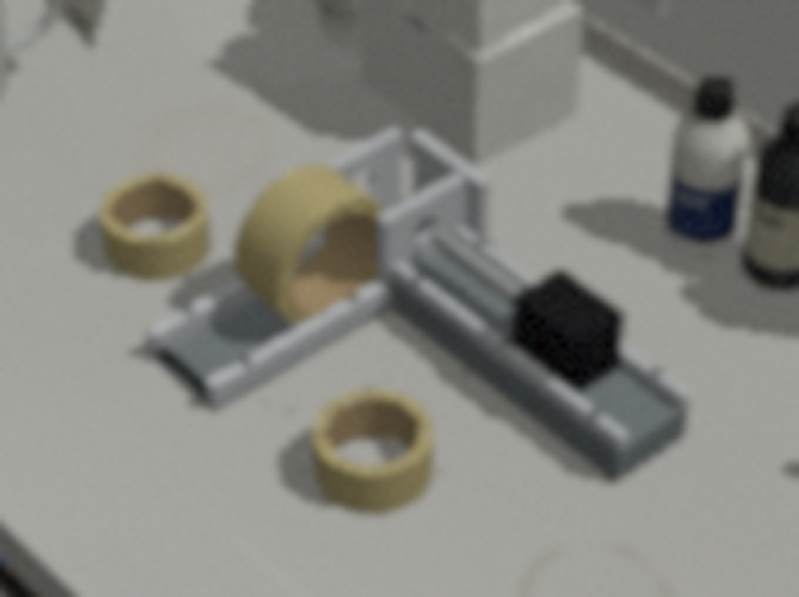

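View pics/top0c.png

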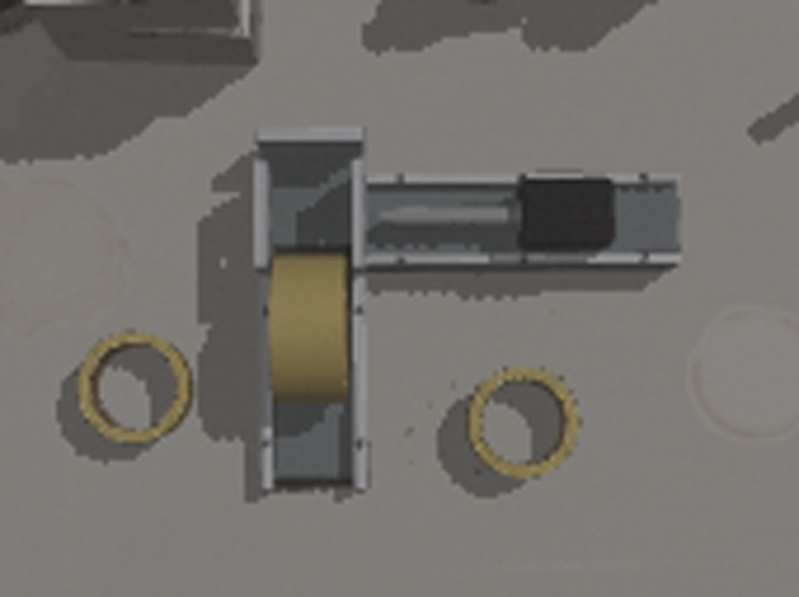

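The candidates for the roll in the top view are the one standing in the lane at (296,209), and two lying flat at (259,222) and (341,230). The one in the lane is meant: it is the largest and stands on edge in the lane, as both enlarged crops confirm. Next I fit the stand's pose.

```bash
cat > h.py <<'E'
import numpy as np, cv2
from scipy.optimize import least_squares
def proj(f,P,R=None,t=None):
    P=np.atleast_2d(P)
    R=np.array(f['R']) if R is None else R; t=np.array(f['t']) if t is None else t
    c=P@R.T+t; m=c[:,:2]/c[:,2:]; m=m*(1+f['k1']*(m**2).sum(1,keepdims=True))
    return m*[f['fx'],f['fy']]+[f['cx'],f['cy']]
def wristRt(f,pos,rot):
    M=np.array(f['mount']); T=np.eye(4); T[:3,:3]=rot; T[:3,3]=pos
    W=np.linalg.inv(T@M); return W[:3,:3],W[:3,3]
def S(p,P):
    c,s=np.cos(p[2]),np.sin(p[2]); P=np.atleast_2d(np.array(P,float)); 
    return P@np.array([[c,-s,0],[s,c,0],[0,0,1]]).T+[p[0],p[1],0]
E
python3 - <<'E'
from h import *; from rig import ctrl
pts={'first_hole':(-36,0,55),'second_hole':(36,0,55),'bed_end':(-250,0,30),'stand':(0,0,0)}
obs=[];F={}
for n in('scene','top'):
    f=F[n]=ctrl.grab_frame(n)
    for o in pts:
        d=ctrl.landmark_of(f,o)
        if d and d[0]['confidence']>.5 : obs.append((n,o,d[0]['location']))
def res(p): return np.concatenate([(proj(F[n],S(p,pts[o]))[0]-l) for n,o,l in obs])
r=least_squares(res,[450,60,1.57],loss='soft_l1',x_scale=[10,10,.1]);p=r.x;print(p)
for (n,o,l),e in zip(obs,res(p).reshape(-1,2)): print(n,o,e.round(1))
np.save('stand.npy',p)
print(S(p,[[-36,0,55],[0,100,55],[-250,0,30],[0,-49,55]]))
# roll y and axle x fit
lm={k:{n:ctrl.landmark_of(F[n],k)[:3] for n in F} for k in('axle_tip','block_rear','roll_center')}
for n in F:
    for k,fn in(('axle_tip',lambda v:(v,0,55)),('block_rear',lambda v:(v,0,55))):
        l=lm[k][n][0]['location']; q=least_squares(lambda v:proj(F[n],S(p,fn(v[0])))[0]-l,[-100]); print(n,k,q.x,q.cost)
    sil=ctrl.silhouettes(F[n],'roll'); print([ (s['extent'],round(s['confidence'],2)) for s in sil])
    c=F[n]['color'][:,:,::-1].copy()
    def box(x0,x1,y0,y1,z,col):
        q=proj(F[n],S(p,[[x0,y0,z],[x1,y0,z],[x1,y1,z],[x0,y1,z]])); return q
    x,y=(230,150) if n=='scene' else(230,140)
    im=cv2.resize(c[y:y+127,x:x+170],None,fx=4.7,fy=4.7,interpolation=cv2.INTER_CUBIC)
    for b in((-36,-28,-35,35,80),(28,36,-35,35,80),(-250,-36,-32,32,30),(-36,-36,-35,35,80),(-36,36,35,181,24)):
        q=((box(*b,0)-[x,y]+.5)*4.7*16).astype(int); cv2.polylines(im,[q.reshape(-1,1,2)],True,(0,0,255),1,cv2.LINE_AA,4)
    cv2.imwrite(f'pics/fit_{n}.png',im)
E
```

```text
[634.22981651  41.9312552    1.51053413]
scene first_hole [0.1 0.6]
scene second_hole [-2.   2.7]
scene bed_end [-0.8  0.6]
scene stand [-1.2  0.2]
top first_hole [-0.8 -2.4]
top second_hole [-1.  -3.3]
top bed_end [ 1.9 -0.8]
top stand [ 1.8 -0.1]
[[ 632.06169021    5.996603     55.        ]
 [ 534.4113382    47.95382826   55.        ]
 [ 619.17338384 -207.6149406    30.        ]
 [ 683.14087089   38.98019439   55.        ]]
scene axle_tip [-51.14187008] 0.001985512489820704
scene block_rear [-202.34049829] 3.5066548788966947
[([252.5, 184.1, 23.7, 25.2], 0.79), ([294.2, 230.9, 29.7, 28.0], 0.75), ([278.6, 184.5, 33.0, 33.7], 0.67)]
top axle_tip [-36.70490719] 0.6593739538646274
top block_rear [-190.46588633] 6.787995017176221
[([285.5, 194.8, 17.9, 30.6], 0.86), ([244.7, 210.4, 27.1, 23.7], 0.59), ([286.2, 164.5, 89.9, 81.0], 0.26)]
```

View pics/fit_top.png

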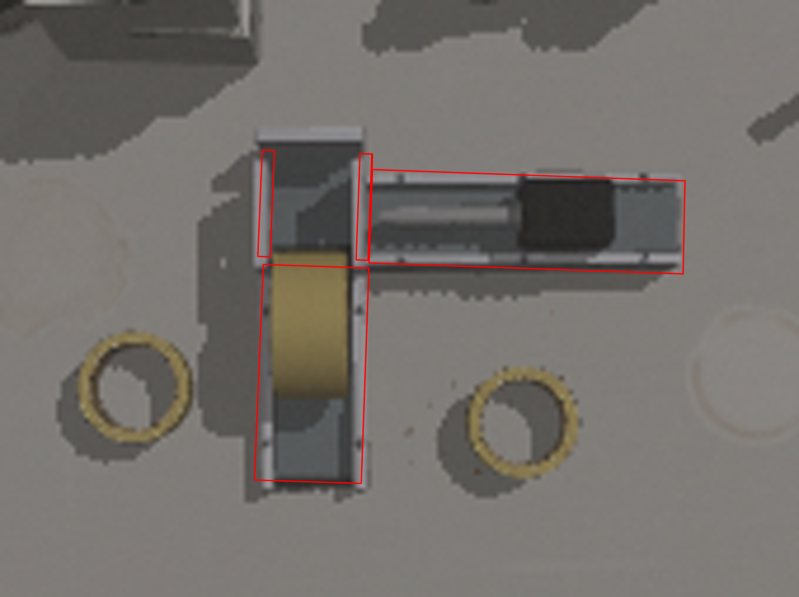

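View pics/fit_scene.png

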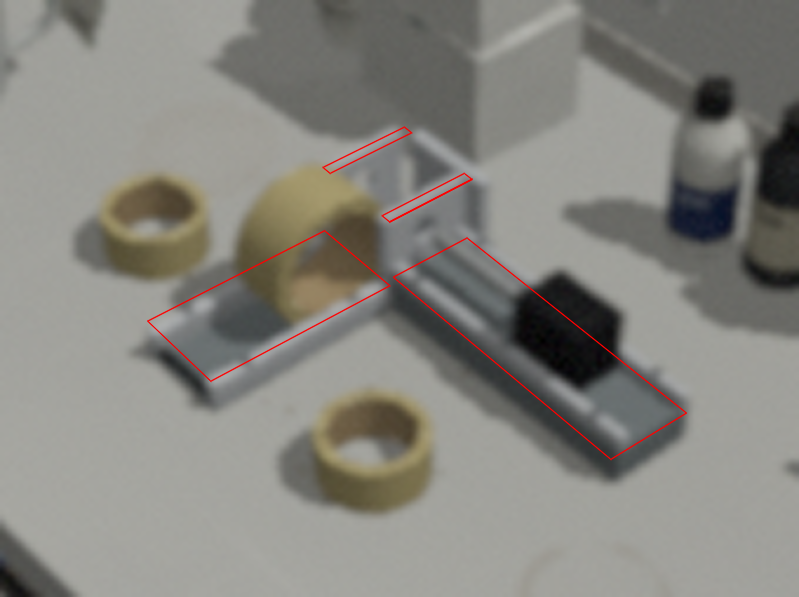

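```bash
cat > fit2.py <<'E'
from h import *; from rig import ctrl
F={n:ctrl.grab_frame(n) for n in('scene','top')}
T=[((-250,-32,42),(680,176)),((-250,32,42),(679,263)),((36,-35,80),(254,160)),((36,35,80),(254,268)),((-36,-35,80),(366,160)),((-36,35,80),(364,269)),((0,181,24),(315,488)),((0,-64,66),(309,129))]
C=[((-36,-35,80),(487,182)),((-36,35,80),(379,218)),((36,-35,80),(402,128)),((-250,32,0),(613,478)),((-250,-32,30),(686,406))]
def res(p):
    o=[]
    for n,L,off,d in(('top',T,(230,140),p[3:5]),('scene',C,(230,150),p[5:7])):
        q=proj(F[n],S(p,[a for a,_ in L]))+d
        o.append((q-(np.array([b for _,b in L])/4.7+off-.5)))
    return np.concatenate([np.concatenate(o).ravel(),np.array(p[3:])/1.])
r=least_squares(res,[634,41,1.55,0,0,0,0],x_scale=[10,10,.1,1,1,1,1],loss='soft_l1');p=r.x;print(p);print(res(p)[:26].reshape(-1,2).round(1))
np.save('stand.npy',p[:3]); np.save('off.npy',p[3:])
E
python3 fit2.py
```

```text
[ 6.29843378e+02  4.53844894e+01  1.54737861e+00 -8.32349537e-02
  5.08634782e-01  5.10794362e-01 -1.25748694e-01]
[[ 0.1 -0.6]
 [ 0.7  0.9]
 [ 0.   0.2]
 [-0.1 -0.2]
 [-0.4  0.1]
 [ 0.1 -0.4]
 [-0.7  0.5]
 [ 0.2 -1.8]
 [-4.5 -1.1]
 [ 1.5  0.7]
 [-1.4 -0.4]
 [ 0.   1.8]
 [ 0.6 -0.3]]
```

Stand fit: origin at about (630, 45) mm, yaw 1.547, with the lane's open end toward the robot. Next I turn the tool to line up with the stand and bring it over the lane.

```bash
python3 -m handwheel '0 0 0 0 0 -7.5 0; 0 0 0 0 0 -7.5 0; 0 0 0 0 0 -7.5 0; -0.03 -0.055 0 0 0 0 0;-0.03 -0.055 0 0 0 0 0;-0.03 -0.055 0 0 0 0 0;-0.03 -0.055 0 0 0 0 0;-0.03 -0.055 0 0 0 0 0;-0.03 -0.055 0 0 0 0 0;-0.03 -0.055 0 0 0 0 0;-0.03 -0.055 0 0 0 0 0'
cat > look.py <<'E'
import sys; from h import *; from rig import ctrl
s=ctrl.read_state(); f=ctrl.grab_frame('wrist'); print(s['t'],s['ee_pos'],np.array(s['tcp_rot']).round(3),np.array(s['wrist_force']).round(1))
cv2.imwrite(f'pics/{sys.argv[1]}.png',f['color'][:,:,::-1])
import pickle; pickle.dump((f,s),open(f'{sys.argv[1]}.pkl','wb'))
E
python3 look.py w1
```

```text
t: 3.28
ee_pos: [458.6, 61.3, 239.5]
tcp_rot: [[-1.0, 0.002, 0.005], [0.002, 1.0, 0.002], [-0.005, 0.002, -1.0]]
wrist_force: [0.5, 0.4, -0.7]
gripper_width: 0.007
3.275 [458.59847643  61.32530352 239.46525308] [[-1.     0.002  0.005]
 [ 0.002  1.     0.002]
 [-0.005  0.002 -1.   ]] [ 0.5  0.4 -0.7]
```

View pics/w1.png

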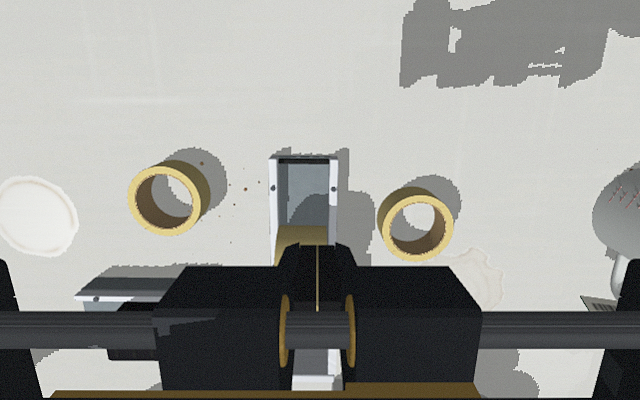

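```bash
python3 - <<'E'
from h import *; import pickle
f,s=pickle.load(open('w1.pkl','rb')); R,t=wristRt(f,s['ee_pos'],s['tcp_rot']); p=np.load('stand.npy')
def back(px,z):
    m=((np.array(px)-[f['cx'],f['cy']])/[f['fx'],f['fy']]); m=m/(1+f['k1']*(m@m))
    C=-R.T@t; d=R.T@np.array([*m,1]); return C+d*(z-C[2])/d[2]
c,sn=np.cos(p[2]),np.sin(p[2])
for px,z in(((269,158),30),((338,158),30),((269,240),30),((338,235),30),((303,160),12),((305,226),90)):
    w=back(px,z); d=w[:2]-p[:2]; print(px,w.round(1),'stand',(d@[c,sn]).round(1),(d@[-sn,c]).round(1))
E
python3 - <<'E'
import cv2
i=cv2.imread('pics/w1.png')[140:270,230:390];cv2.imwrite('pics/w1c.png',cv2.resize(i,None,fx=4.5,fy=4.5))
E
```

```text
(269, 158) [446.2  12.8  30. ] stand -36.9 182.9
(338, 158) [446.3  81.8  30. ] stand 32.1 184.3
(269, 240) [534.6   9.2  30. ] stand -38.4 94.3
(338, 235) [529.1  83.   30. ] stand 35.2 101.6
(303, 160) [451.5  46.1  12. ] stand -3.5 178.3
(305, 226) [496.   50.1  90. ] stand 1.6 133.9
```

View pics/w1c.png

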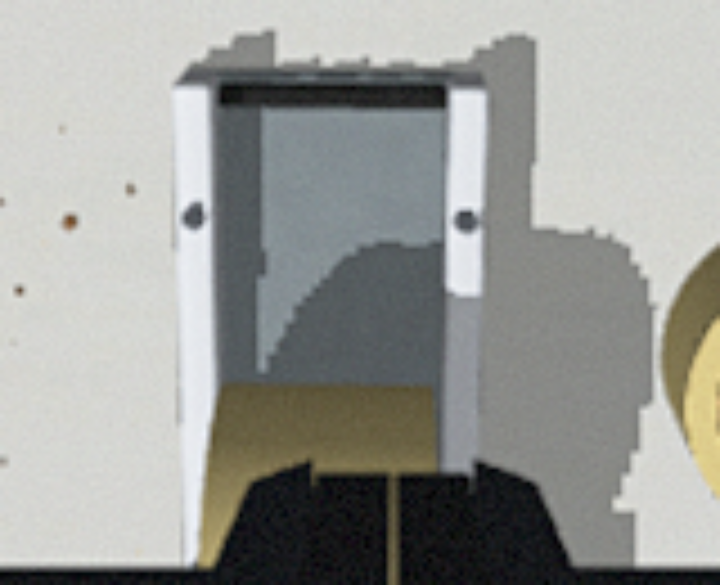

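```bash
python3 -m handwheel '0 -0.0135 0.05 0 0 0 0; 0 0 0.05 0 0 0 0; 0 0 0.05 0 0 0 0; 0 0 0.03 0 0 0 0; 0 0 0.007 0 0 0 0;0 0 0 0 0 0 0'; python3 look.py w2
```

```text
t: 4.08
ee_pos: [466.3, 38.5, 48.9]
tcp_rot: [[-1.0, 0.012, 0.012], [0.012, 1.0, -0.002], [-0.012, -0.002, -1.0]]
wrist_force: [-0.2, -1.3, 0.2]
gripper_width: 0.01
4.075 [466.29836457  38.48451014  48.86386521] [[-1.     0.012  0.012]
 [ 0.012  1.    -0.002]
 [-0.012 -0.002 -1.   ]] [-0.2 -1.3  0.2]
```

View pics/w2.png

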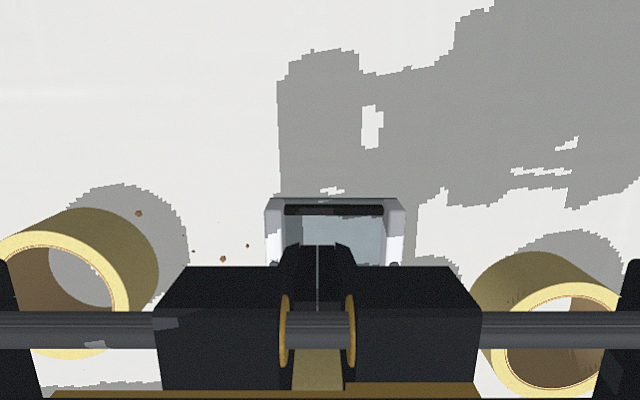

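```bash
python3 -m handwheel '0 0.008 -0.003 0 0 0 0; -0.008 0 0 0 0 0 0; -0.008 0 0 0 0 0 0; -0.008 0 0 0 0 0 0; -0.008 0 0 0 0 0 0; -0.008 0 0 0 0 0 0; -0.008 0 0 0 0 0 0; -0.008 0 0 0 0 0 0'; python3 - <<'E'
from rig import ctrl; import cv2
f=ctrl.grab_frame('scene'); cv2.imwrite('pics/s3.png',cv2.resize(f['color'][150:277,230:400,::-1],None,fx=4.7,fy=4.7,interpolation=cv2.INTER_CUBIC))
E
```

```text
t: 5.12
ee_pos: [527.8, 46.3, 56.1]
tcp_rot: [[-1.0, 0.012, 0.019], [0.012, 1.0, -0.003], [-0.019, -0.003, -1.0]]
wrist_force: [-0.5, 0.1, 1.0]
gripper_width: 0.004
```

View pics/s3.png

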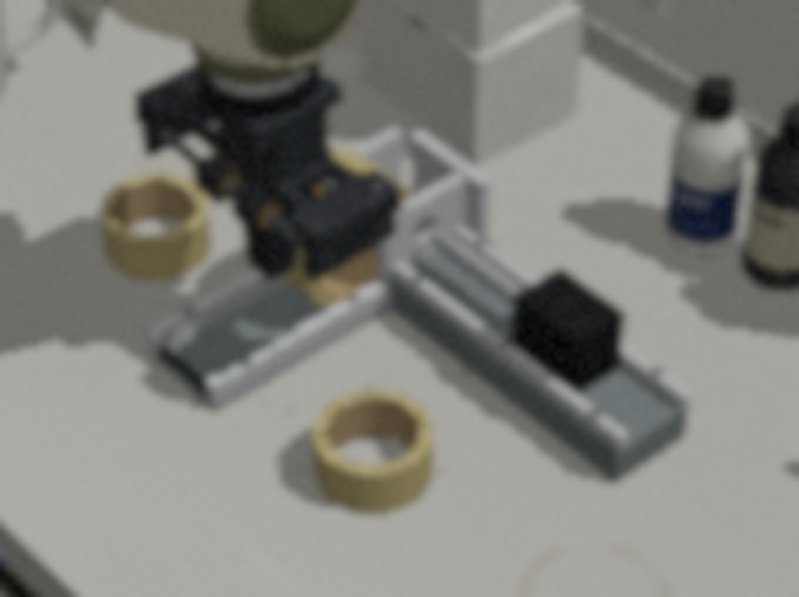

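```bash
python3 -m handwheel '-0.007 0 0.001 0 0.5 0 0; -0.007 0 0.001 0 0.5 0 0; -0.007 0 0.001 0 0 0 0; -0.006 0 0.001 0 0 0 0;-0.005 0 0.001 0 0 0 0'; python3 -c "
from rig import ctrl; print(ctrl.read_state()['dq'])"
```

```text
t: 5.8
ee_pos: [562.8, 45.7, 51.0]
tcp_rot: [[-1.0, 0.012, 0.001], [0.012, 1.0, -0.003], [-0.001, -0.003, -1.0]]
wrist_force: [-0.5, -0.0, -0.2]
gripper_width: 0.003
[ 0.00828159  0.06727592 -0.11772738  0.00045074  0.04943703  0.00888662]
```

```bash
python3 -m handwheel '-0.004 0 -0.001 0 0 0 0; -0.003 0 -0.001 0 0 0 0; -0.002 0 0 0 0 0 0;0 0 0 0 0 0 0'; python3 - <<'E'
from h import *
from rig import ctrl; print(ctrl.read_state()['ee_pos'],ctrl.read_state()['wrist_force'])
for n,(x,y) in(('scene',(230,150)),('top',(230,140))):
  f=ctrl.grab_frame(n); cv2.imwrite(f'pics/{n}4.png',cv2.resize(f['color'][y:y+127,x:x+170,::-1],None,fx=4.7,fy=4.7,interpolation=cv2.INTER_CUBIC))
E
```

```text
t: 6.3
ee_pos: [571.6, 45.7, 52.9]
tcp_rot: [[-1.0, 0.012, -0.002], [0.012, 1.0, -0.003], [0.002, -0.003, -1.0]]
wrist_force: [-0.5, -0.2, -0.6]
gripper_width: 0.005
[571.57940478  45.71778888  52.92781639] [-0.51534265 -0.15951668 -0.58284315]
```

View pics/top4.png

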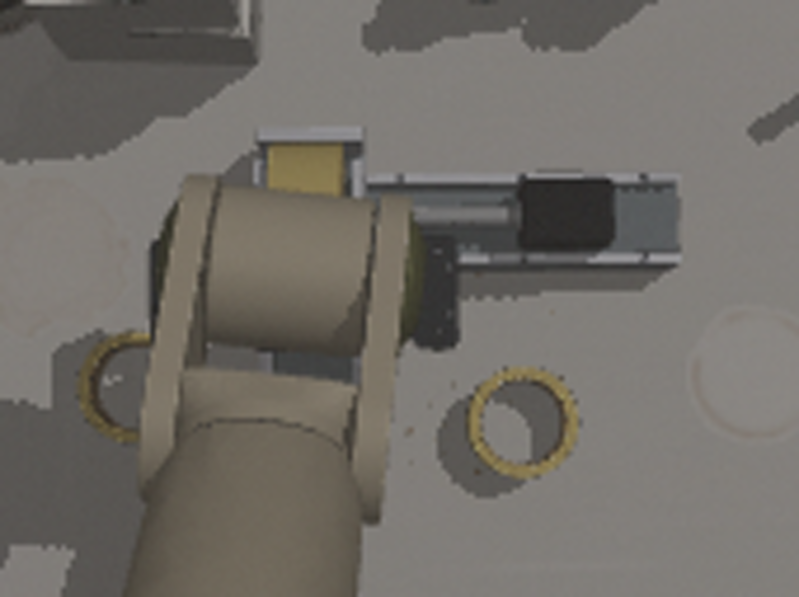

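View pics/scene4.png

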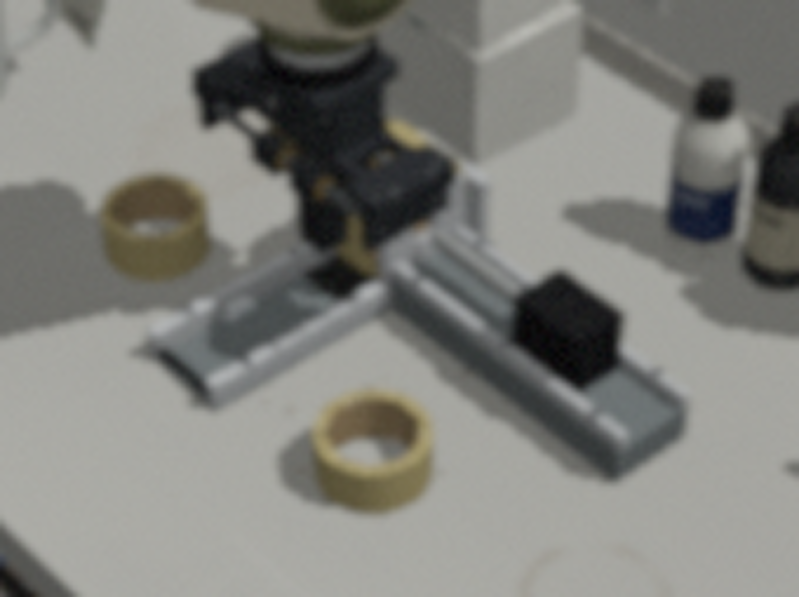

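The roll has reached the cheeks. I push a little further until I feel the back stop.

```bash
python3 -m handwheel '-0.002 0 0 0 0 0 0;-0.002 0 0 0 0 0 0;0 0 0 0 0 0 0'
```

```text
t: 6.78
ee_pos: [571.5, 45.9, 52.8]
tcp_rot: [[-1.0, 0.011, -0.012], [0.011, 1.0, -0.003], [0.012, -0.003, -1.0]]
wrist_force: [-1.2, -0.6, 0.9]
gripper_width: 0.005
```

```bash
python3 -m handwheel '-0.004 0 0 0 -0.5 0 0;-0.003 0 0 0 0 0 0;0 0 0 0 0 0 0'
```

```text
t: 7.15
ee_pos: [571.4, 46.0, 52.5]
tcp_rot: [[-1.0, 0.01, -0.021], [0.01, 1.0, -0.003], [0.021, -0.003, -1.0]]
wrist_force: [-0.0, -0.3, 1.1]
gripper_width: 0.005
```

```bash
python3 -m handwheel '0.02 0 0 0 -1 0 0;0.03 0 0 0 0 0 0;0.03 0 -0.04 0 0 0 0;0.03 0 -0.05 0 0 0 0;0.03 0 -0.05 0 0 0 0;0.03 0 -0.05 0 0 0 0;0.03 0 -0.03 0 0 0 0;0 0 0 0 0 0 0'; python3 look.py w5;  python3 - <<'E'
from h import *
from rig import ctrl
for n,(x,y) in(('scene',(230,150)),('top',(230,140))):
  f=ctrl.grab_frame(n); cv2.imwrite(f'pics/{n}5.png',cv2.resize(f['color'][y:y+127,x:x+170,::-1],None,fx=4.7,fy=4.7,interpolation=cv2.INTER_CUBIC))
E
```

```text
t: 8.15
ee_pos: [369.8, 48.5, 280.1]
tcp_rot: [[-1.0, 0.011, 0.012], [0.011, 1.0, -0.005], [-0.012, -0.004, -1.0]]
wrist_force: [0.6, -0.1, -0.6]
gripper_width: 0.006
8.15 [369.80433454  48.49428819 280.13487455] [[-1.     0.011  0.012]
 [ 0.011  1.    -0.005]
 [-0.012 -0.004 -1.   ]] [ 0.6 -0.1 -0.6]
```

View pics/top5.png

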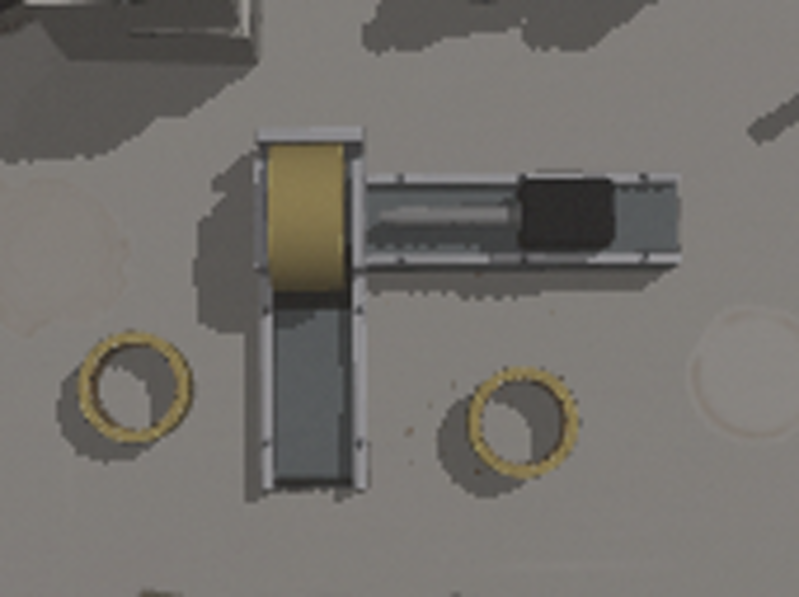

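View pics/scene5.png

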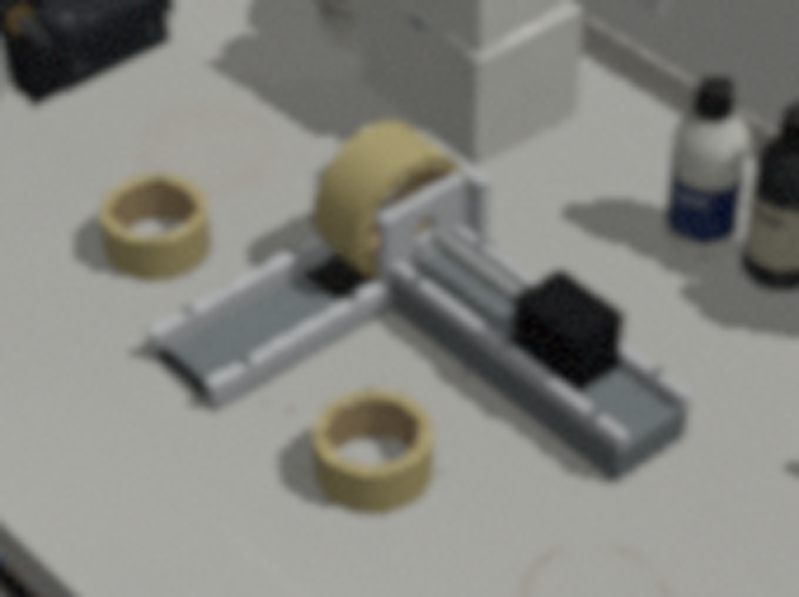

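View pics/w5.png

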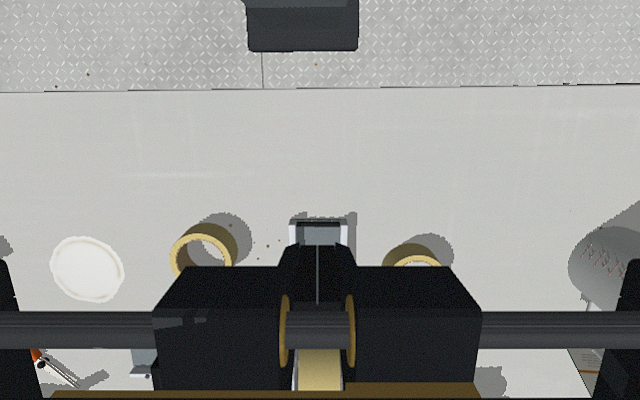

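```bash
python3 - <<'E'
from h import *; from rig import ctrl
p=np.load('stand.npy'); f=ctrl.grab_frame('top'); off=np.load('off.npy')
for nm,x,y,z,c in(('rear',-190,0,80,(614,214)),('front',-130,0,80,(519,214)),('tip',-40,0,55,(376,214)),('roll_back',0,0,104,(307,218))):
    l=np.array(c)/4.7+[230,140]-.5
    q=least_squares(lambda v:proj(f,S(p,(v[0],v[1],z)))[0]+off[:2]-l,[x,y]);print(nm,q.x.round(1),S(p,(*q.x,z)).round(1))
for n in('scene','top'):
    g=ctrl.grab_frame(n); print([(d['location'],round(d['confidence'],2)) for d in ctrl.landmark_of(g,'roll_center')], proj(g,S(p,(0,0,55))))
E
```

```text
rear [-199.5    0.3] [[ 624.8 -154.1   80. ]]
front [-137.2    0.3] [[626.4 -91.8  80. ]]
tip [-43.6  -2.9] [[631.7   1.8  55. ]]
roll_back [0.5 5.6] [[624.2  46.  104. ]]
[([310.2, 249.3], 0.94), ([262.2, 201.3], 0.81), ([314.0, 189.9], 0.68), ([314.8, 199.3], 0.46)] [[312.15840923 192.46848812]]
[([259.5, 219.7], 0.82), ([293.6, 186.3], 0.66), ([340.3, 225.1], 0.59), ([373.9, 187.8], 0.42)] [[295.67519079 185.44921972]]
```

```bash
python3 -m handwheel '-0.04 -0.04 0.01 0 -0.3 -0.3 0;-0.04 -0.04 0.01 0 -0.3 -0.3 0;-0.04 -0.04 0.01 0 0 0 0;-0.04 -0.04 0.01 0 0 0 0;-0.04 -0.04 0.01 0 0 0 0;-0.03 -0.03 0.01 0 0 0 0;0 0 0 0 0 0 0'; python3 look.py w6
```

```text
t: 9.43
ee_pos: [608.6, -190.0, 212.7]
tcp_rot: [[-1.0, -0.001, 0.01], [-0.001, 1.0, 0.0], [-0.01, 0.0, -1.0]]
wrist_force: [0.0, 0.3, -0.4]
gripper_width: 0.008
9.425 [ 608.57963635 -190.02913273  212.70369463] [[-1.    -0.001  0.01 ]
 [-0.001  1.     0.   ]
 [-0.01   0.    -1.   ]] [ 0.   0.3 -0.4]
```

View pics/w6.png

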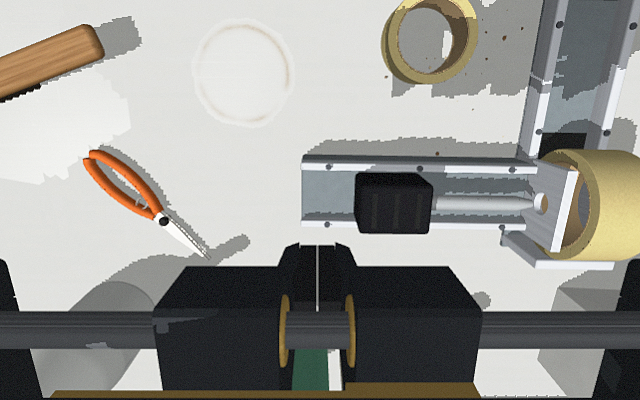

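```bash
python3 - <<'E'
from h import *; import pickle; from rig import ctrl
f,s=pickle.load(open('w6.pkl','rb')); R,t=wristRt(f,s['ee_pos'],s['tcp_rot']); p=np.load('stand.npy')
print('cam pos',(-R.T@t).round(0))
c,sn=np.cos(p[2]),np.sin(p[2])
def back(f,R,t,px,z):
    m=((np.array(px)-[f['cx'],f['cy']])/[f['fx'],f['fy']]); m=m/(1+f['k1']*(m@m))
    C=-R.T@t; d=R.T@np.array([*m,1]); return C+d*(z-C[2])/d[2]
for nm,px,z in(('bedend near rail',(302,155),42),('bedend far',(302,227),42),('cheek',(577,170),80),('block rear near',(356,174),80),('rear far',(358,232),80),('front near',(432,178),80),('front far',(430,234),80)):
    w=back(f,R,t,px,z); d=w[:2]-p[:2]; print(nm,w.round(1),'stand',(d@[c,sn]).round(1),(d@[-sn,c]).round(1))
g=ctrl.grab_frame('top')
for z in(0,60,120): print('bottle',z,back(g,np.array(g['R']),np.array(g['t']),(374,120),z).round(0),back(g,np.array(g['R']),np.array(g['t']),(374,136),z).round(0))
E
```

```text
cam pos [ 533. -191.  357.]
bedend near rail [ 587.7 -204.2   42. ] stand -250.5 36.3
bedend far [ 656.1 -204.9   42. ] stand -249.6 -32.1
cheek [592.8  14.9  80. ] stand -31.3 36.3
block rear near [ 596.3 -159.9   80. ] stand -206.0 28.8
rear far [ 645.7 -156.6   80. ] stand -201.6 -20.6
front near [599.4 -99.3  80. ] stand -145.4 27.0
front far [647.4 -96.4  80. ] stand -141.4 -20.9
bottle 0 [ 850. -219.    0.] [ 796. -216.    0.]
bottle 60 [ 833. -208.   60.] [ 781. -206.   60.]
bottle 120 [ 815. -198.  120.] [ 766. -196.  120.]
```

```bash
python3 -m handwheel '-0.014 -0.012 0.02 0 0 -0.6 0;0 0 0.04 0 0 -0.6 0;0 0 0.04 0 0 0 0;0 0 0.03 0 0 0 0;0 0 0 0 0 0 0'
```

```text
t: 10.15
ee_pos: [622.4, -195.3, 86.5]
tcp_rot: [[-0.999, -0.029, 0.017], [-0.029, 1.0, -0.002], [-0.016, -0.003, -1.0]]
wrist_force: [-0.4, -1.0, 1.5]
gripper_width: 0.009
```

```bash
python3 -m handwheel '0 -0.002 0.015 0 0.5 1.5 0;0 0 0.015 0 0.5 1.5 0;0 0 0.004 0 0 0 0;0 0 0 0 0 0 0'; python3 look.py w7
```

```text
t: 10.65
ee_pos: [624.0, -197.3, 54.4]
tcp_rot: [[-1.0, 0.026, 0.003], [0.026, 1.0, -0.005], [-0.003, -0.005, -1.0]]
wrist_force: [-0.1, -0.3, 0.9]
gripper_width: 0.005
10.65 [ 624.00487507 -197.2688743    54.39613948] [[-1.     0.026  0.003]
 [ 0.026  1.    -0.005]
 [-0.003 -0.005 -1.   ]] [-0.1 -0.3  0.9]
```

View pics/w7.png

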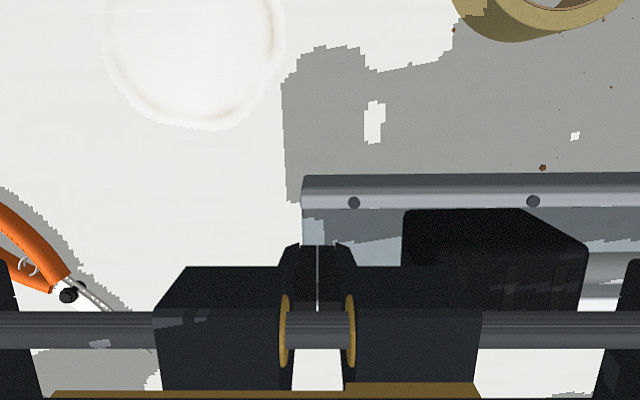

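```bash
python3 -m handwheel '0 0.008 0 0 0 0 0;0 0.008 0 0 0 0 0;0 0.008 0 0 0 0 0;0 0.008 0 0 0 0 0;0 0.008 0 0 0 0 0;0 0.008 0 0 0 0 0'; python3 look.py w8
```

```text
t: 11.45
ee_pos: [625.9, -146.5, 55.7]
tcp_rot: [[-1.0, 0.026, 0.006], [0.026, 1.0, -0.006], [-0.006, -0.006, -1.0]]
wrist_force: [-0.3, -2.4, -0.2]
gripper_width: 0.006
11.45 [ 625.86861869 -146.50399444   55.65240455] [[-1.     0.026  0.006]
 [ 0.026  1.    -0.006]
 [-0.006 -0.006 -1.   ]] [-0.3 -2.4 -0.2]
```

View pics/w8.png

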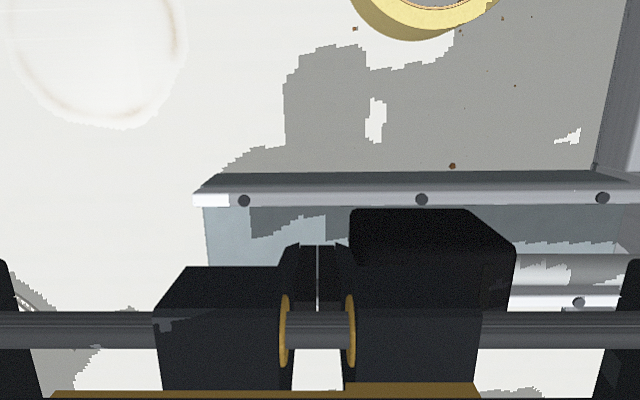

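```bash
python3 -m handwheel '0 0.006 0 0 0 0 0;0 0.006 0 0 0 0 0;0 0.006 0 0 0 0 0;0 0.006 0 0 0 0 0'; python3 -m handwheel '0 0.006 0 0 0 0 0;0 0.006 0.001 0 0 0 0;0 0.006 0 0 0 0 0;0 0.006 0 0 0 0 0'
```

```text
t: 12.0
ee_pos: [626.5, -120.4, 55.6]
tcp_rot: [[-1.0, 0.026, 0.006], [0.026, 1.0, -0.006], [-0.006, -0.006, -1.0]]
wrist_force: [0.3, -1.8, 0.5]
gripper_width: 0.005
t: 12.5
ee_pos: [627.3, -95.0, 54.6]
tcp_rot: [[-1.0, 0.026, 0.006], [0.026, 1.0, -0.007], [-0.006, -0.007, -1.0]]
wrist_force: [-0.3, -1.3, 1.7]
gripper_width: 0.006
```

```bash
python3 -m handwheel '0 0.006 0 0 0 0 0;0 0.005 0 0 0 0 0;0 0.005 0 0 0 0 0'; python3 - <<'E'
from h import *
from rig import ctrl
for n,(x,y) in(('scene',(230,150)),('top',(230,140))):
  f=ctrl.grab_frame(n); cv2.imwrite(f'pics/{n}9.png',cv2.resize(f['color'][y:y+127,x:x+170,::-1],None,fx=4.7,fy=4.7,interpolation=cv2.INTER_CUBIC))
E
python3 look.py w9
```

```text
t: 12.88
ee_pos: [627.8, -77.8, 54.6]
tcp_rot: [[-1.0, 0.026, 0.006], [0.026, 1.0, -0.007], [-0.006, -0.007, -1.0]]
wrist_force: [0.1, -1.4, 2.1]
gripper_width: 0.006
12.975 [627.70908847 -77.36938543  54.47283552] [[-1.     0.025  0.006]
 [ 0.025  1.    -0.007]
 [-0.006 -0.006 -1.   ]] [-0.8  0.  -0.6]
```

View pics/scene9.png

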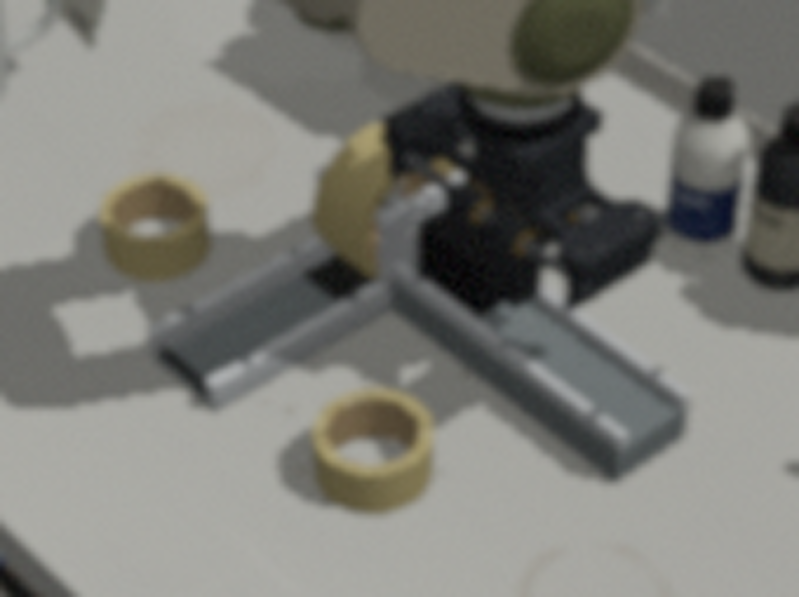

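View pics/w9.png

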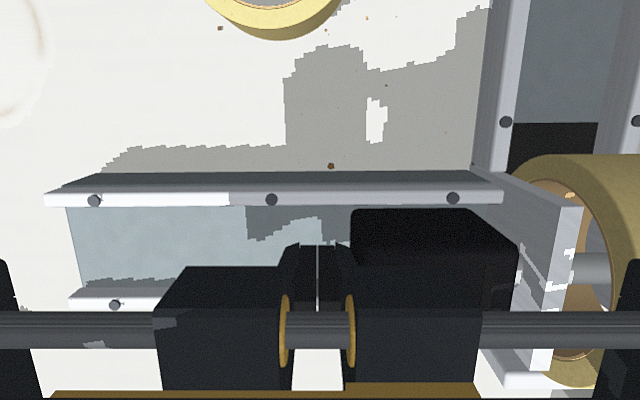

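The rod is through the roll and the block is nearly at the cheek. I finish with small steps, watching the force.

```bash
python3 -m handwheel '0 0.004 0 0 0 0 0;0 0.003 0 0 0 0 0'; python3 -m handwheel '0 0.003 0 0 0 0 0;0 0.003 0 0 0 0 0';python3 -m handwheel '0 0.003 0 0 0 0 0;0 0.003 0 0 0 0 0'
```

```text
t: 13.28
ee_pos: [627.8, -70.7, 54.3]
tcp_rot: [[-1.0, 0.026, 0.006], [0.026, 1.0, -0.007], [-0.006, -0.007, -1.0]]
wrist_force: [-1.2, -2.4, 2.0]
gripper_width: 0.006
t: 13.52
ee_pos: [628.1, -66.9, 54.5]
tcp_rot: [[-1.0, 0.026, 0.006], [0.026, 1.0, -0.012], [-0.006, -0.011, -1.0]]
wrist_force: [-2.7, -22.7, 0.6]
gripper_width: 0.002
t: 13.78
ee_pos: [628.0, -67.2, 54.7]
tcp_rot: [[-1.0, 0.027, 0.005], [0.027, 0.999, -0.022], [-0.006, -0.022, -1.0]]
wrist_force: [-2.7, -16.5, 0.6]
gripper_width: 0.004
```

Contact is firm at TCP y ≈ -67, against a predicted -68, so the block is home. Next I back off and check.

```bash
python3 -m handwheel '0 -0.005 0 0 0 0 0;0 -0.02 0 0 0 0 0;0 -0.03 0 0 0 0 0;0 -0.03 -0.03 0 0 0 0;0.02 -0.03 -0.05 0 0 0 0;0.03 -0.01 -0.05 0 0 0 0;0.03 0 -0.05 0 0 0 0;0 0 0 0 0 0 0'; python3 look.py w10; python3 - <<'E'
from h import *
from rig import ctrl
p=np.load('stand.npy')
for n,(x,y) in(('scene',(230,150)),('top',(230,140))):
  f=ctrl.grab_frame(n); cv2.imwrite(f'pics/{n}10.png',cv2.resize(f['color'][y:y+127,x:x+170,::-1],None,fx=4.7,fy=4.7,interpolation=cv2.INTER_CUBIC))
  for k,q in(('axle_tip',(59,0,55)),('block_rear',(-96,0,55)),('roll_center',(0,0,55))): print(n,k,proj(f,S(p,q))[0].round(1),[(d['location'],round(d['confidence'],2)) for d in ctrl.landmark_of(f,k)])
E
```

```text
t: 14.78
ee_pos: [540.7, -194.6, 240.9]
tcp_rot: [[-1.0, 0.028, 0.004], [0.028, 0.999, -0.019], [-0.004, -0.019, -1.0]]
wrist_force: [0.2, -0.2, 0.1]
gripper_width: 0.005
14.775 [ 540.66581064 -194.58123086  240.92260811] [[-1.     0.028  0.004]
 [ 0.028  0.999 -0.019]
 [-0.004 -0.019 -1.   ]] [ 0.2 -0.2  0.1]
scene axle_tip [300.3 183.6] [([320.7, 208.0], 0.17)]
scene block_rear [332.5 207.8] [([333.8, 206.1], 0.62)]
scene roll_center [312.2 192.5] [([260.0, 201.6], 0.95), ([314.1, 190.6], 0.88), ([311.6, 250.0], 0.74)]
top axle_tip [276.8 185.5] [([276.2, 182.9], 0.71)]
top block_rear [326.3 185.4] [([325.8, 184.8], 0.57)]
top roll_center [295.7 185.4] [([292.7, 185.5], 0.89), ([341.0, 227.0], 0.68)]
```

View pics/w10.png

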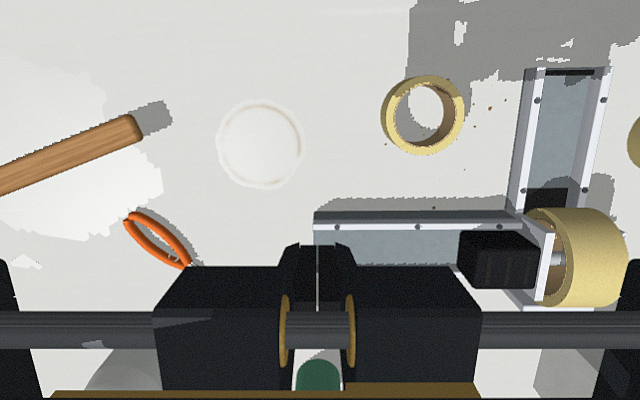

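View pics/scene10.png

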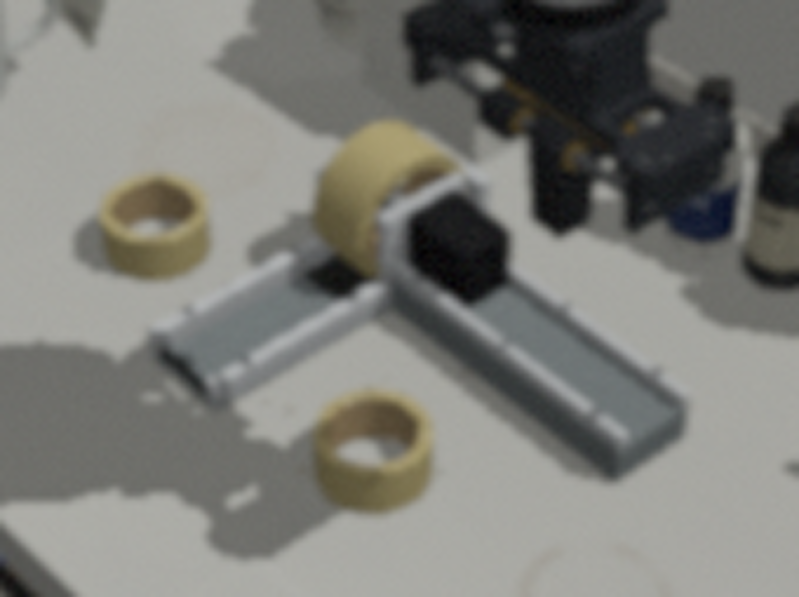

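View pics/top10.png

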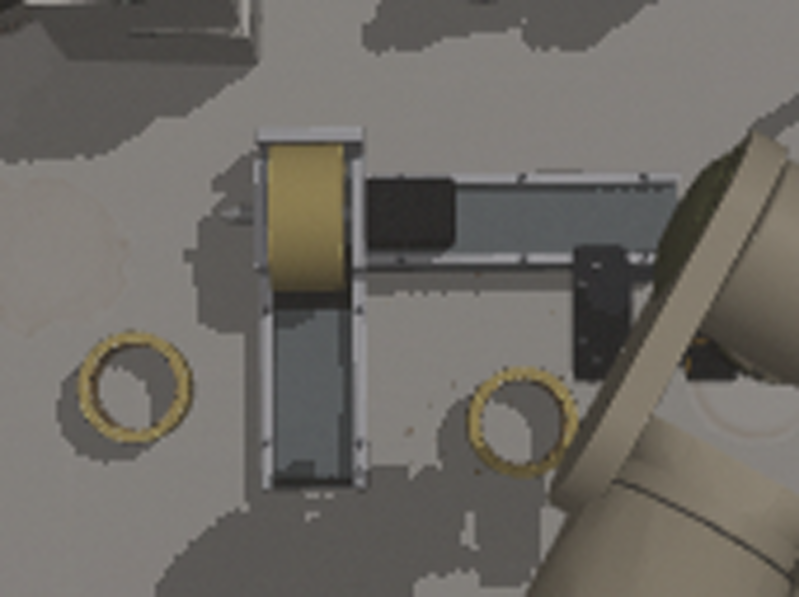

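The block is flush against the first cheek. The rod sticks out past the second cheek at crop (235,213) in the top view, and the roll is against the back stop. The tool is clear of everything, so I hand in.

```bash
python3 -m handwheel '0 0 0 0 0 0 0;0 0 0 0 0 0 0'; python3 -c "
from rig import ctrl; print(ctrl.job_done())"
```

```text
t: 15.48
ee_pos: [541.4, -192.9, 235.2]
tcp_rot: [[-1.0, 0.026, -0.005], [0.026, 1.0, -0.014], [0.005, -0.014, -1.0]]
wrist_force: [-0.2, -0.2, 0.3]
gripper_width: 0.006
the job is handed in; nothing more can be done
None
```

The tape stand is loaded, and I handed the job in at about 15.5 s of the 54 s allowed; no verdict is reported. With the fingers shut, I rolled the largest roll up the ramp to the back stop. I then pushed the axle's black block along the bed until it met the first cheek, where the wrist force rose to about 23 N.

**Last checks:**
- **Axle:** the block is flush with the first cheek, and the rod can be seen inside the roll and sticking out past the second cheek. The block's rear was found within about 1–2 px of where it should be when home.
- **Roll:** it is against the back stop, with its centre found within about 3 px of the expected place. One rough measurement from the top view put it about 5 mm toward the open end. The fingers stopping at y ≈ 0 pointed to fully seated instead, and both are inside the 12 mm limit.
- **Robot:** the tool was clear of everything, with the wrist force near zero.
- **Jug, brush and snips:** the arm did not go near them, but I did not measure their positions again.

**Disagreements:** the first stand pose, from the networks' points alone, was a few millimetres and 2° off. I refitted it by hand from visible corners before using it. At the end the axle tip did not register clearly in the scene view (confidence 0.17), but in the top view it was within about 3 px.

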